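# Bring the spice carousel's empty cup round to the loading ring and seat the tall jar

### The arm

A 6-joint arm with a two-finger parallel gripper is mounted at the origin on the work surface. World frame = base frame: x ahead of the robot, y to its left, z up, the work surface at z = 0. Lengths are in m, angles in degrees, forces in N, time in s.
With the tool pointing down it reaches from about 0.375 to 0.75 m from the base axis. Payload 9 kg.
Tool frame: the origin (TCP) lies where the fingers leave the gripper's body, on its centre line; the fingertips stand 73 mm ahead of it and the grasp point (between the pads) lies 54 mm ahead of it (robot.tip_reach is the distance from the TCP to the fingertips, in m); z points along the fingers, y is the line along which they close (so a half turn about z gives the same grasp; the last joint's range is limited). The gripper opens to 85 mm and grips with 20 to 120 N. Pads are 22 mm wide; open, the fingers measure 114 mm over their backs; the gripper's body (76 mm by 85 mm) begins 54 mm behind the grasp point. The pads swing forward as they close: fully open they stand 13 mm farther back than shut.
Start: joints at [-77.561, 5.964, 5.575, 89.605, 0, 77.527], TCP at [0.253, -0.544, 0.304] pointing down, gripper open.
Joint ranges: [-171.21, 171.21], [-48.23, 106.86], [-62.78, 66.21], [-105.2, 120.99], [-86.42, 89.51], [-180, 180]. Speed limits (degrees/s): [127.2, 127.2, 147.25, 180, 180, 180].

### API

Orientations are given as [roll, pitch, yaw] about the fixed x, y, z axes, in that order (R = Rz(yaw) Ry(pitch) Rx(roll)).
In Python, from plant import robot gives the robot as it stands. Calls block until the motion is done:
- robot.move_pose(position, orientation): joint-space move of the TCP to a pose.
- robot.line_to(position, vel=0.15, rotation=None, guard=None): straight line of the TCP; rotation=None keeps the orientation; vel is the mean speed in m/s. With guard (N) it stops when the force on the tool has changed by that much, and returns True; else False.
- robot.goto_joints(angles): joint-space move.
- robot.set_gripper(opening): finger opening in m; the grip force is fixed at half the most; returns when the fingers have stopped.
- robot.pause(seconds).
- robot.ik(position, orientation): joint angles nearest the present ones, or None.
- robot.observe(): the state.
- robot.grab_frame(name): name is "side" or "top"; returns the picture (384x512x3 uint8, blue, green, red); there is no depth.
- robot.get_calibration(name): a dict with "vertical_fov" (degrees; the focal length in pixels is half the picture's height over the tangent of half this angle, whatever the lens; pixels are square), "cx", "cy" (the principal point, pixels), "k1" (the pictures are not rectified: a ray, as slopes to the right and down, at radius r is drawn at 1 + k1 r^2 times it, then the intrinsics apply), "rvec" (rotation vector, rad) and "tvec" (3), from world to camera coordinates, as OpenCV has them. Camera axes: x right, y down, z forward; pixel columns grow to the right and rows downward; lengths in m; the calibration is good to about 2 mm. A picture is of the moment at which its call begins. get_calibration takes no time and is no camera call.
A pose or a line that the arm cannot do raises robot.IKError and nothing moves.
- robot.job_done(): hands the job in; it is judged then, once.
The state is a dict: "time": time; "q": joint angles; "qvel": joint speeds; "joint_torque": joint torques, N m; "tool_pos": TCP position; "tcp_rot": TCP orientation; "ft_force": force on the tool from outside, world axes, zero at the start; "torque": the same for the moment, N m; "gripper_width": finger opening in m; "gripper_force": force on a finger pad.
Only numpy, scipy, OpenCV 4.12 (cv2) and the standard library are available. Lean on these libraries where they do the work, as an engineer would, in place of code of your own. Each camera call takes 0.05 s, during which the arm holds its last target. There are 200 camera calls.

### The job

Turn the spice carousel by its upright crank handle, the shorter way round and without spinning it fast, until the empty cup is under the fixed loading ring, and let it stand there. Then take the tall spice jar from the chopping board and put it upright down through the ring into the cup, feeling gently for the cup's mouth, until it stands fully home on the cup's floor, and let go. Never press the jar hard against the carousel, do not drop it in, and leave the other things on the table where they are.

Things in the scene. Friction and masses are not known exactly. Their poses are not given: they have to be found in the camera images.
- carousel: Spice carousel's fixed round white base, 260 mm across, 12 mm high; origin at its underside's centre, on the table and the turning axis. Its +x points from the axis to the loading ring (within 0.5 rad of world +x). All heights here are above the table. On it turns a wooden tray, 252 mm across, top at 22 mm.
- axis (a point): Point on the turning axis at the tray's top (22 mm high). The tray has six places at radius 92 mm, 60 degrees apart: five hold low spice tins fixed to the tray (48 mm across, tops at 54 mm), the sixth the open empty cup. A steel boss, 24 mm across, tops out at 42 mm.
- tray (a joint): Tray angle, rad, counter-clockwise from above positive, no stops. 0 or 2 pi (same place): empty cup's place exactly under the ring. Starts at 0.7 to 5.58: below pi the shorter way is down to 0, above pi up to 2 pi; within 0.35 of pi either way is accepted. Drag about 0.15 N m (4 N at the handle) at rest, twice that at 1 rad/s; stays where left; a jar pushing sideways can turn it.
- crank (a point): Point on the axis of the crank handle, 8 mm below its top: upright post with a round black grip sleeve, 18 mm across, from 41 to 103 mm high (this point 95 mm), that spins freely on the post. It stands on the tray 42 mm from the axis, on the opposite side from the empty cup. It can be gripped, the gripper keeping its heading as it goes round, or pushed.
- bay (a point): Nominal centre of the empty cup's mouth, fixed to the tray, 92 mm from the axis, 52 mm high. Cup: open steel beaker, 43 mm wide inside, 51 outside, floor at 25 mm, rim at 52 mm. The cup itself sits up to 7 mm further in or out along the line from the axis (not sideways), stiffly held; this offset is not in the readings and must be felt for (or seen).
- ring (a point): Centre of the fixed loading ring, a flat steel ring over the tray, 92 mm from the axis on the base's +x; 62 mm wide inside, 72 mm outside, from 60 to 68 mm high (this point 64 mm). Carried by a thin post outside the tray, 147 mm from the axis.
- jar_mid (a point): Centre (half-way up) of the tall spice jar: amber glass cylinder, black lid of the same width, 40 mm across, 100 mm high, bottom edge rounded by 1 mm, 110 to 220 g, upright on the chopping board; its z axis points up. Fully home in the cup this point is at 75 mm; on the cup's rim it would be at 102 mm.
- board: Fixed white chopping board, 360 x 300 mm, its top 10 mm above the table; origin at the centre of its underside. Leave it be.
- short_jar: Bystander: short amber jar with a black lid, 48 mm across, 58 mm high, on the board; origin at its underside.
- tub: Bystander: white lidded tub, 68 mm across, 62 mm high, on the board; origin at its underside. The tall jar, the short jar and the tub swap places.
- jug: Bystander: clear measuring jug, 110 mm across, 130 mm high, with a handle, on the left; origin at its underside.
- spoon: Bystander: spoon lying on the table.
- oil: Bystander: green oil bottle, 48 mm across, 150 mm high, on the left; origin at its underside.
Things that resemble listed ones, but are neither listed nor needed, are in the scene too. Leave any pink or red look-alike of the part that bears jar_mid alone.

How it is judged (in metres and radians):
On the way, in this order (a step that is already met when the one before it is completed fails the run):
1. the empty cup's place has been brought under the loading ring and stands still, the jar not yet in it (horizontal distance between bay and ring below 0.007 m and velocity of joint tray between -0.05 and 0.05 rad/s and contact force between the fingers and carousel below 0.1 N and horizontal distance between jar_mid and ring above 0.05 m), for 0.2 s.
2. the tall jar stands fully home in the cup (height (world z) of jar_mid below 0.08 m and horizontal distance between jar_mid and ring below 0.012 m and angle between jar_mid's own z axis and vertical below 0.08 rad), for 0.2 s.
At the end, for the whole second after the job is handed in: The empty cup's place is within 7 mm of under the ring; the tall jar stands in the cup, its centre below 80 mm (75 is fully home), within 12 mm of the ring's centre, within 0.08 rad of upright, at rest and let go (all of step 2 and horizontal distance between bay and ring below 0.007 m and linear speed of jar below 0.02 m/s); the robot touches nothing.
It fails at once if the carousel was turned the long way round (rising past the half-way point from a start well below it) (value of joint tray between 3.55 and 3.75 rad and distance of bay from where it was at the start of the episode above 0.0882 m).
It fails at once if the carousel was turned the long way round (falling past the half-way point from a start well above it) (value of joint tray between 2.533 and 2.733 rad and distance of bay from where it was at the start of the episode above 0.0882 m).
It fails at once if the carousel was spun faster than 4 rad/s (velocity of joint tray above 4 rad/s or velocity of joint tray below -4 rad/s).
It fails at once if the jar was pressed against the carousel harder than 25 N, or dropped in (faster than 0.35 m/s within the ring) (contact force between jar and carousel above 25 N or (horizontal distance between jar_mid and ring below 0.02 m and height (world z) of jar_mid below 0.115 m and linear speed of jar above 0.35 m/s)).
It fails at once if a bystander (short jar, tub, jug, spoon or oil bottle) was moved by more than 30 mm (distance of any of short_jar, tub, jug, spoon, oil from where it was at the start of the episode above 0.03 m).
It also fails if it takes over 72 s, if anything falls off the work surface, if the arm or the gripper's body presses on something with over 40 N, if the wrist force passes 120 N, or if a joint passes its speed limit or range.

## Working session

There is one attempt and no reset: what is moved stays moved. The work goes in short steps, each a Python script; the robot and the scene stay as the last script left them, time stands still between calls to the robot, and variables do not carry over. Pictures are saved under pics/ and viewed, at most 10 in all, crops included, and the job is handed in when it is done.

```bash
ls; mkdir -p pics; cat > h.py <<'E'
import numpy as np, cv2
from plant import robot
def cal(n):
    c=robot.get_calibration(n); f=192/np.tan(np.radians(c["vertical_fov"])/2)
    R,_=cv2.Rodrigues(np.array(c["rvec"],float)); t=np.array(c["tvec"],float)
    return c,f,R,t
def ray(n,u,v):
    c,f,R,t=cal(n); d=np.array([(u-c["cx"])/f,(v-c["cy"])/f]); s=d.copy()
    for _ in range(30): s=d/(1+c["k1"]*(s@s))
    return -R.T@t, R.T@np.array([s[0],s[1],1])
def onz(n,u,v,z):
    o,d=ray(n,u,v); return o+d*(z-o[2])/d[2]
def proj(n,p):
    c,f,R,t=cal(n); q=R@np.array(p,float)+t; s=q[:2]/q[2]; s=s*(1+c["k1"]*(s@s))
    return s*f+[c["cx"],c["cy"]]
def tri(u1,u2):
    o,d=ray("top",*u1); p,e=ray("side",*u2)
    a=np.linalg.lstsq(np.stack([d,-e],1),p-o,rcond=None)[0]
    A,B=o+a[0]*d,p+a[1]*e; return (A+B)/2,np.linalg.norm(A-B)
E
python3 - <<'E'
from h import *
for n in("top","side"):
    im=robot.grab_frame(n); cv2.imwrite(f"pics/{n}0.png",im)
    cv2.imwrite(f"pics/{n}0v.png",cv2.resize(im,(768,576),interpolation=cv2.INTER_CUBIC))
    print(n,-cal(n)[2].T@cal(n)[3],robot.get_calibration(n))
print(robot.observe())
E
```

```text
pics
top [ 0.42073492 -0.03564094  1.03535786] {'vertical_fov': 56.4644018478892, 'cx': 254.83160031009942, 'cy': 182.64664918538193, 'k1': -0.09515046468081027, 'rvec': array([ 2.1526975 , -2.16982243,  0.13788574]), 'tvec': array([-0.03759459,  0.54359813,  0.97639223])}
side [ 0.30312495 -0.99013375  1.09402763] {'vertical_fov': 47.4778603187312, 'cx': 255.89790778584378, 'cy': 194.31391193163626, 'k1': 0.03173869115284147, 'rvec': array([ 2.36002429, -0.3090868 ,  0.0969701 ]), 'tvec': array([-0.51916948,  0.12564615,  1.4084822 ])}
{'time': 0.1, 'q': array([-7.75612349e+01,  5.99762251e+00,  5.53190678e+00,  8.96046316e+01,
        4.53788063e-04,  7.75292809e+01]), 'qvel': array([-0.08163053, -0.05714024,  0.07686526,  0.0263066 , -0.01866996,
       -0.01996169]), 'joint_torque': array([ 7.17479124e-03, -5.58208501e+01,  5.04719996e+01,  1.30902810e-02,
       -2.27751875e-04,  3.13818953e-05]), 'tool_pos': array([ 0.25269991, -0.54395793,  0.30317901]), 'tcp_rot': array([-1.79931410e+02, -1.56339211e-02,  2.49094745e+01]), 'ft_force': array([ 0.19989702, -0.21268848, -0.28216257]), 'torque': array([-0.00222369,  0.00061453,  0.03836617]), 'gripper_force': 0.0, 'gripper_width': 0.08567414802420358}
```

View pics/top0v.png

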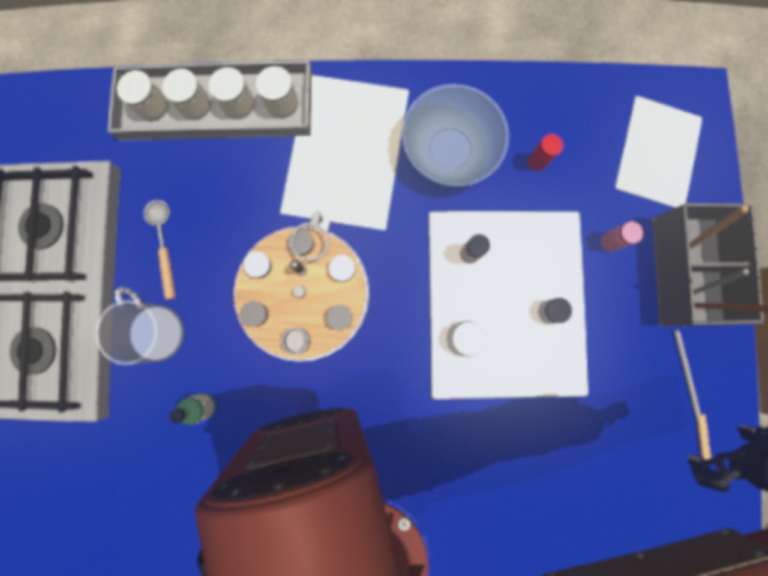

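View pics/side0v.png

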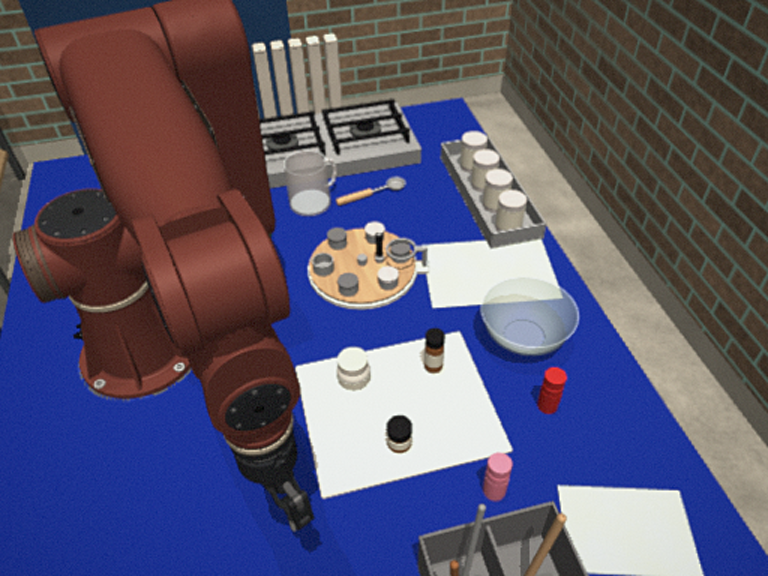

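The top view shows the carousel at about (301,293) of 768 px, with the ring at (308,243), the crank at (297,267) and probably the cup at (295,341). On the board, the candidates are at (478,247), (558,310) and (467,340). The first is slim with a black lid and looks tall in the side view at (434,350), so it is the tall jar. The second is the short jar and the third is the tub. The red one at (545,150) and the pink one at (622,237) are look-alikes, so I'll leave them alone. I'll confirm this in one enlarged crop.

```bash
python3 - <<'E'
from h import *
t=cv2.imread("pics/top0.png");s=cv2.imread("pics/side0.png")
a=cv2.resize(t[140:250,150:250],(400,440),interpolation=cv2.INTER_CUBIC)
b=cv2.resize(s[210:310,190:290],(400,400),interpolation=cv2.INTER_CUBIC)
o=np.zeros((440,800,3),np.uint8);o[:,:400]=a;o[:400,400:]=b
cv2.imwrite("pics/crop1.png",o)
# tray: white base + wood: contour of non-blue around
hsv=cv2.cvtColor(t,cv2.COLOR_BGR2HSV)
m=cv2.inRange(hsv,(8,50,90),(28,255,255)); m[:140]=0;m[250:]=0;m[:,:150]=0;m[:,250:]=0
c=np.vstack([k for k in cv2.findContours(m,0,1)[0] if cv2.contourArea(k)>30])
pts=cv2.convexHull(c)[:,0].astype(float)
W=np.array([onz("top",u,v,.022)[:2] for u,v in pts])
A=np.c_[2*W,np.ones(len(W))]; x=np.linalg.lstsq(A,(W**2).sum(1),rcond=None)[0]
print("axis",x[:2],"r",np.sqrt(x[2]+x[:2]@x[:2]))
e=proj("top",[*x[:2],.042]);print("boss exp px",e,proj("side",[*x[:2],.042]))
for n,im,box in(("top",t,(300,335,150,180)),("side",s,(270,310,210,240))):
    g=im.max(2); x0,x1,y0,y1=box; mm=(g[y0:y1,x0:x1]<60).astype(np.uint8)
    k=max(cv2.findContours(mm,0,1)[0],key=cv2.contourArea); M=cv2.moments(k)
    print(n,M["m10"]/M["m00"]+x0,M["m01"]/M["m00"]+y0,cv2.boundingRect(k),M["m00"])
print("jar top",onz("top",478/1.5+2,245/1.5,.11),tri((480/1.5,243/1.5),(434/1.5,336/1.5)))
print("ring rough",onz("top",307/1.5,243/1.5,.064),"crank rough",onz("top",297/1.5,266/1.5,.103),"cup",onz("top",295/1.5,341/1.5,.052))
E
```

```text
axis [0.51195402 0.11563595] r 0.12408599007288164
boss exp px [198.52919394 193.82644794] [240.76955932 170.71819561]Traceback (most recent call last):
  File "<stdin>", line 18, in <module>
ValueError: max() iterable argument is empty
```

View pics/crop1.png

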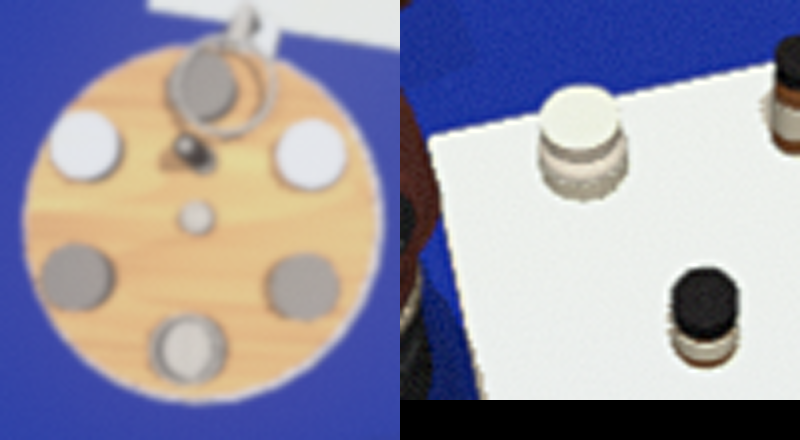

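The crop shows the cup as an open beaker at crop (187,350), full-frame (196.8,227.5). The ring centre is at crop (224,84), full (206,161), and the crank top is at crop (183,144), full (195.7,176). The object at full (267,287) in the side view is squat, so it is the short jar.

```bash
python3 - <<'E'
from h import *
t=cv2.imread("pics/top0.png");s=cv2.imread("pics/side0.png")
boss=onz("top",150+197/4,140+215/4,.042)[:2]; ax=(boss+[.51195,.11564])/2
print("boss",boss)
ring=onz("top",206,161,.066)[:2];cr=onz("top",195.7,176,.103)[:2];cup=onz("top",196.8,227.3,.052)[:2]
for n,p in(("ring",ring),("crank",cr),("cup",cup)):
    d=p-[.51195,.11564];print(n,p,np.hypot(*d),np.degrees(np.arctan2(d[1],d[0])))
for (u,v) in((150+85/4,140+146/4),(150+311/4,140+154/4),(150+76/4,140+276/4),(150+303/4,140+286/4),(150+201/4,140+87/4)):
    d=onz("top",u,v,.054)[:2]-[.51195,.11564];print("tin",np.hypot(*d),np.degrees(np.arctan2(d[1],d[0])))
# side: crank top and ring in side image
for n,im,(x0,x1,y0,y1) in(("top",t,(300,335,148,182)),("side",s,(275,305,212,236)),("side",s,(245,262,148,176))):
    mm=(im[y0:y1,x0:x1].max(2)<95).astype(np.uint8)
    k=max(cv2.findContours(mm,0,1)[0],key=cv2.contourArea); M=cv2.moments(k)
    print(n,M["m10"]/M["m00"]+x0,M["m01"]/M["m00"]+y0,cv2.boundingRect(k),M["m00"])
o=np.zeros((500,800,3),np.uint8)
o[:,:400]=cv2.resize(s[145:210,200:252+0],(400,500),interpolation=cv2.INTER_CUBIC)
o=cv2.resize(s[145:205,200:296],(800,500),interpolation=cv2.INTER_CUBIC)
b=cv2.resize(t[145:185,295:345],(400,320),interpolation=cv2.INTER_CUBIC); o[180:,400+100:]=b[:,:300]
cv2.imwrite("pics/crop2.png",o)
E
```

```text
boss [0.51215454 0.11361746]
ring [0.60038372 0.0923527 ] 0.09144846012848473 -14.752816584310915
crank [0.55359647 0.11434398] 0.041666626689879326 -1.7824468524655017
cup [0.41905805 0.1180794 ] 0.09292397611562153 178.49572534675895
tin 0.08889803197636792 57.48330421329765
tin 0.09210738255842886 -63.616205407715924
tin 0.09015176619097605 118.13134040903624
tin 0.09200401994222271 -123.10268361408829
tin 0.08885570683937925 -3.635433288454024
top 313.2916666666667 167.47222222222223 (11, 15, 7, 8) 12.0
side 289.3033573141487 225.78896882494004 (9, 7, 12, 17) 139.0
side 252.2688172043011 162.74910394265234 (4, 8, 7, 15) 46.5
```

View pics/crop2.png

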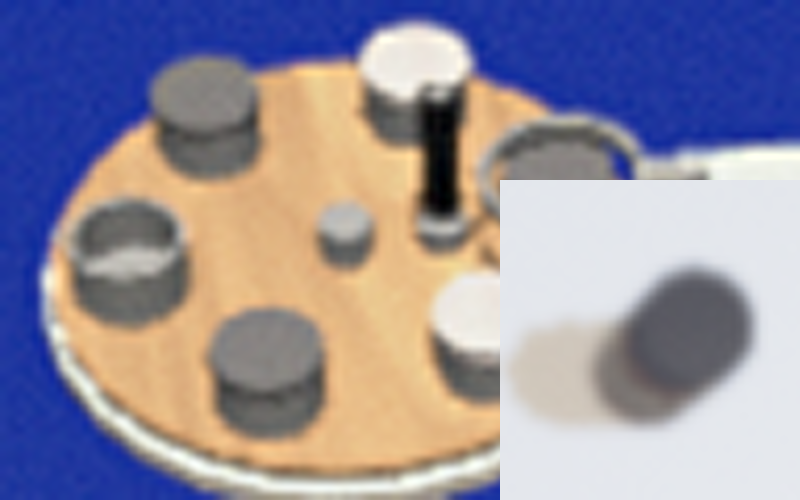

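The crop confirms the tall jar (black lid, long barrel). The lid is at top-view (318.9,163.6). The cup place is at about 177°, the ring at about -15°, and the crank at about -2°. The tray angle is therefore about 3.35 rad, so I turn counter-clockwise by about 168°. Next I refine the axis using the tins, then grip the crank.

```bash
cat >> h.py <<'E'
from scipy.optimize import least_squares
def fit_tins(cents):   # cents: list of (u,v,k) tin tops; returns axis xy, phase
    P=np.array([onz("top",u,v,.054)[:2] for u,v,k in cents]);K=np.array([k for *_,k in cents])
    f=lambda p:(P-p[:2]-.092*np.c_[np.cos(p[2]+K*np.pi/3),np.sin(p[2]+K*np.pi/3)]).ravel()
    r=least_squares(f,[.512,.1156,-.05]); return r.x,np.abs(r.fun).max()
E
python3 - <<'E'
from h import *
c=[(150+85/4,140+146/4,1),(150+311/4,140+154/4,-1),(150+76/4,140+276/4,2),(150+303/4,140+286/4,-2),(150+201/4,140+87/4,0)]
p,e=fit_tins(c);print("axis",p,np.degrees(p[2]),"res",e)
for n,z,px in(("ring",.066,(206,161)),("crank",.103,(195.7,176)),("cup",.052,(196.8,227.3))):
    d=onz("top",*px,z)[:2]-p[:2];print(n,np.hypot(*d),np.degrees(np.arctan2(d[1],d[0])))
# crank, side: grip top centre, crop2 scale 8.33
print("crank tri",tri((195.7,176),(200+434/8.33,145+92/8.33)))
print("jar tri",tri((318.9,163.6),(434/1.5,336/1.5)),onz("top",318.9,163.6,.11))
print("ring tri",tri((206,161),(200+563/8.33,145+172/8.33)))
E
```

```text
axis [ 0.51049994  0.11438232 -0.04856429] -2.782528644989195 res 0.001764569727222401
ring 0.09254403002504165 -13.771172182678892
crank 0.04309654079375535 -0.050977787320897035
cup 0.09151660105331942 177.68474372288608
crank tri (array([0.55414516, 0.11460797, 0.10118805]), np.float64(0.0005790901428999675))
jar tri (array([ 0.58467696, -0.21176021,  0.10478393]), np.float64(0.0011492422765411417)) [ 0.58318151 -0.21068967  0.11      ]
ring tri (array([0.60214992, 0.09252603, 0.06376269]), np.float64(0.0026753852408962337))
```

```bash
python3 - <<'E'
from h import *
cr=np.array([.553,.1135]); z=.147
for a in range(0,180,30):
    assert robot.ik([.511+.042*np.cos(np.radians(a)),.1145+.042*np.sin(np.radians(a)),z],[180,0,-8]) is not None
robot.set_gripper(.045)
robot.move_pose([*cr,.25],[180,0,-8])
f0=robot.observe()["ft_force"]
print(robot.line_to([*cr,z],vel=.1,guard=8))
robot.set_gripper(0)
o=robot.observe();print(o["time"],o["tool_pos"],o["gripper_width"],o["gripper_force"],o["ft_force"],f0)
E
```

```text
False
5.7667 [0.5533666  0.11333789 0.14785102] 0.01599316786105118 58.873340799473226 [-1.13933663 -0.96935306  5.24581559] [0.17716865 0.79032924 1.45230997]
```

```bash
python3 - <<'E'
from h import *
c=np.array([.511,.1145]); a0=-1.5
out=[]
for a in list(np.arange(10,60,12)):
    u=np.array([np.cos(np.radians(a)),np.sin(np.radians(a))])
    robot.line_to([*(c+.042*u),.147],vel=.035)
    o=robot.observe();f=o["ft_force"][:2]
    out.append((round(float(o["time"]),1),a,*np.round([f@u,f@[-u[1],u[0]],o["ft_force"][2],*(o["tool_pos"][:2]-c-.042*u)*1e3],1),round(o["gripper_width"],4)))
print(*out,sep="\n")
E
```

```text
(6.2, np.int64(10), np.float64(-0.5), np.float64(-1.8), np.float64(5.8), np.float64(0.5), np.float64(-0.1), 0.016)
(6.6, np.int64(22), np.float64(-0.5), np.float64(-2.6), np.float64(5.7), np.float64(0.5), np.float64(-0.1), 0.016)
(7.0, np.int64(34), np.float64(-1.2), np.float64(-2.2), np.float64(4.7), np.float64(0.6), np.float64(0.0), 0.016)
(7.4, np.int64(46), np.float64(0.8), np.float64(-1.8), np.float64(5.3), np.float64(0.6), np.float64(0.1), 0.0161)
(7.8, np.int64(58), np.float64(0.7), np.float64(-1.9), np.float64(5.5), np.float64(0.6), np.float64(0.2), 0.0163)
```

```bash
python3 - <<'E'
from h import *
c=np.array([.511,.1145]); out=[]
for a in list(np.arange(70,160,12))+[166]:
    u=np.array([np.cos(np.radians(a)),np.sin(np.radians(a))])
    robot.line_to([*(c+.042*u),.147],vel=.035)
    o=robot.observe();f=o["ft_force"][:2]
    out.append((a,*np.round([f@u,f@[-u[1],u[0]]],1)))
print(out)
robot.pause(.2);robot.set_gripper(.04);o=robot.observe();print(o["time"],o["tool_pos"])
robot.line_to([*o["tool_pos"][:2],.24],vel=.15)
robot.set_gripper(.07)
robot.move_pose([.583,-.211,.3],[180,0,0])
t=robot.grab_frame("top");s=robot.grab_frame("side")
cv2.imwrite("pics/top1.png",t);cv2.imwrite("pics/side1.png",s)
o=np.zeros((500,800,3),np.uint8)
o[:440,:400]=cv2.resize(t[140:250,150:250],(400,440),interpolation=cv2.INTER_CUBIC)
o[:360,400:]=cv2.resize(s[145:217,200:280],(400,360),interpolation=cv2.INTER_CUBIC)
cv2.imwrite("pics/crop3.png",o)
E
```

```text
[(np.int64(70), np.float64(1.3), np.float64(-2.0)), (np.int64(82), np.float64(1.3), np.float64(-1.1)), (np.int64(94), np.float64(0.8), np.float64(-0.6)), (np.int64(106), np.float64(1.0), np.float64(-1.9)), (np.int64(118), np.float64(1.4), np.float64(-0.9)), (np.int64(130), np.float64(-0.1), np.float64(-0.1)), (np.int64(142), np.float64(0.1), np.float64(-1.4)), (np.int64(154), np.float64(0.0), np.float64(-1.0)), (166, np.float64(-0.3), np.float64(-0.7))]
11.9167 [0.46985193 0.12468667 0.14650838]
```

View pics/crop3.png

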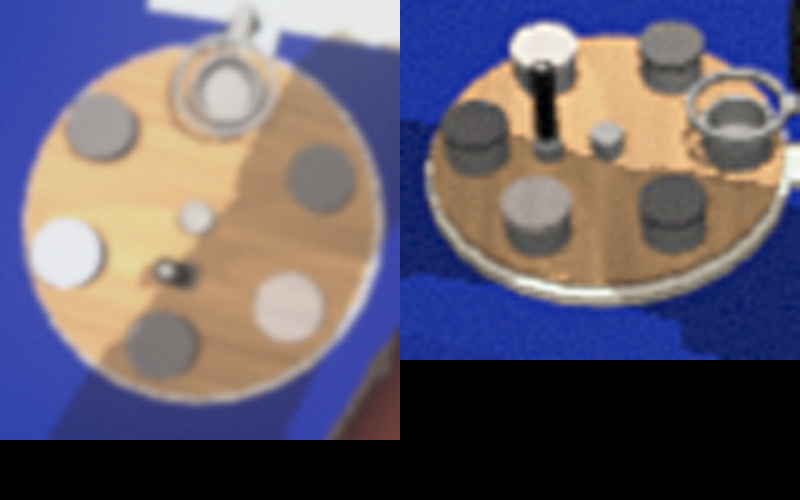

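The cup is now inside the ring. Its rim is at crop (224,88), full (206,162), and the ring is at crop (224,84). I'll check the tray phase from the tins, then grip the jar.

```bash
python3 - <<'E'
from h import *
c=[(150+x/4,140+y/4,k) for x,y,k in((101,126,1),(321,178,-1),(67,254,2),(289,306,-2),(161,344,3))]
p,e=fit_tins(c);print("axis",p,np.degrees(p[2]),"res",e)
for n,z,px in(("ring",.066,(206,161)),("cup",.052,(206,162)),("crank",.103,(150+165/4,140+270/4))):
    q=onz("top",*px,z)[:2];d=q-p[:2];print(n,q,np.hypot(*d),np.degrees(np.arctan2(d[1],d[0])))
# refine ring/cup centres by tri with side crop (scale 5)
print("ring tri",tri((206,161),(200+338/5,145+104/5)))
print("cup tri",tri((206,162),(200+337/5,145+119/5)))
# side-only post check
s=cv2.imread("pics/side1.png");x0,y0=275,212
k=max(cv2.findContours((s[212:240,275:305].max(2)<95).astype(np.uint8),0,1)[0],key=cv2.contourArea);print(cv2.boundingRect(k))
# jar grasp: tips down to z=.045 clear; grasp at z=.078
xy=[.584,-.211]
robot.line_to([*xy,.2],vel=.2)
print(robot.line_to([*xy,.142],vel=.08,guard=6))
robot.set_gripper(0)
o=robot.observe();print(o["time"],o["tool_pos"],o["gripper_width"],o["gripper_force"],o["ft_force"])
E
```

```text
axis [ 0.51091899  0.11393073 -0.23943013] -13.718335810573219 res 0.0011302215926014547
ring [0.60038372 0.0923527 ] 0.09203015689705006 -13.560204421168082
cup [0.60014016 0.09417318] 0.09138259047616847 -12.486341475543297
crank [0.47063318 0.12509823] 0.04180500962435652 164.50626524136254
ring tri (array([0.60226617, 0.09263955, 0.06292981]), np.float64(0.002599934046216551))
cup tri (array([0.6022551 , 0.09474717, 0.0468459 ]), np.float64(0.002326282920312708))
(8, 6, 13, 18)
False
19.7 [ 0.58434126 -0.21134306  0.14278158] 0.03809496080342092 59.637184739112854 [-1.00038528 -0.7963727   4.09142805]
```

Tray phase is -13.7° and the ring is at -13.6°, well within tolerance. The jar is held, with a reading of 38 mm between the pads. Next I lift it, carry it over, and feel for the cup.

```bash
python3 - <<'E'
from h import *
a=np.radians(-13.65); u=np.array([np.cos(a),np.sin(a)]); c=np.array([.511,.1143])
P=lambda r,z:[*(c+r*u),z]
robot.line_to([.584,-.211,.26],vel=.2)
robot.move_pose(P(.092,.26),[180,0,-13.65])
im=robot.grab_frame("side");cv2.imwrite("pics/side2.png",im)
cv2.imwrite("pics/crop4.png",cv2.resize(im[90:190,195:315],(720,600),interpolation=cv2.INTER_CUBIC))
print(robot.line_to(P(.092,.195),vel=.1,guard=6)); robot.pause(.3)
f0=robot.observe()["ft_force"]
g=robot.line_to(P(.092,.172),vel=.015,guard=3.5)
o=robot.observe();print(g,o["time"],o["tool_pos"],o["ft_force"]-f0,o["gripper_width"])
E
```

```text
False
False 27.8417 [0.60040633 0.09261149 0.17203923] [0.15679684 2.9006944  0.58909105] 0.03772463946027935
```

View pics/crop4.png

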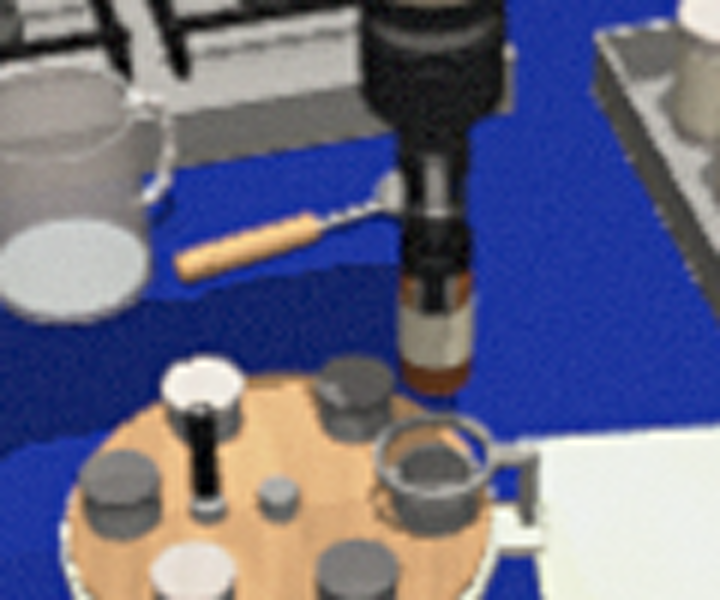

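The picture shows the jar held upright above the ring. It then went straight into the cup's mouth: its bottom is at about 39 mm, below the 52 mm rim. Next I relieve the small side force and go on to the floor.

```bash
python3 - <<'E'
from h import *
o=robot.observe();x,y,z=o["tool_pos"]; y+=.001
robot.line_to([x,y,.171],vel=.02);robot.pause(.2);f0=robot.observe()["ft_force"]
g=robot.line_to([x,y,.156],vel=.015,guard=4)
o=robot.observe();print(g,o["time"],o["tool_pos"],f0,o["ft_force"])
E
```

```text
True 29.1167 [0.60031353 0.09358945 0.15771073] [-0.8516982   0.49879634 -1.85976366] [-0.31430829 -1.18527499  4.93201012]
```

The floor was felt at TCP 0.1577, against 0.158 expected. Release and retreat.

```bash
python3 - <<'E'
from h import *
x,y,z=robot.observe()["tool_pos"]
robot.set_gripper(.06)
robot.line_to([x,y,.26],vel=.12)
robot.move_pose([.5,-.2,.32],[180,0,0])
t=robot.grab_frame("top");s=robot.grab_frame("side")
o=np.zeros((450,800,3),np.uint8)
o[:440,:400]=cv2.resize(t[140:250,150:250],(400,440),interpolation=cv2.INTER_CUBIC)
o[:450,400:]=cv2.resize(s[127:217,200:280],(400,450),interpolation=cv2.INTER_CUBIC)
cv2.imwrite("pics/crop5.png",o);print(robot.observe()["time"])
E
```

```text
35.075
```

View pics/crop5.png

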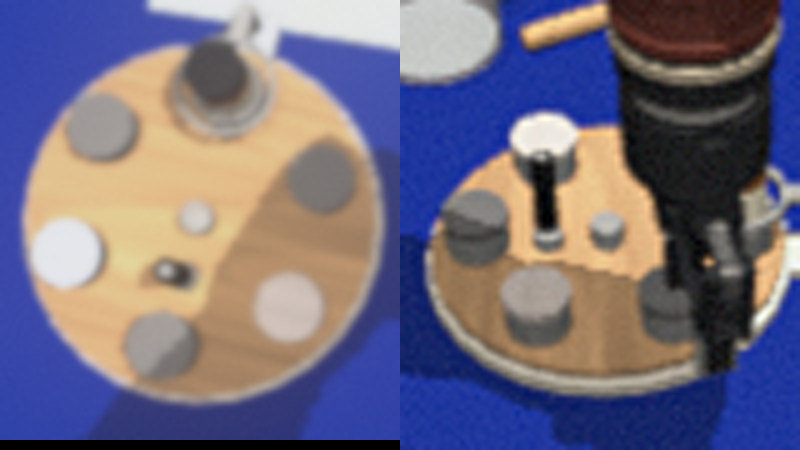

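The jar stands in the cup, with its lid at top-view crop (216,70). The tins are in the same places as before, so the tray hasn't moved. I'll check the lid's position and hand in.

```bash
python3 - <<'E'
from h import *
q=onz("top",204,157.5,.125);d=np.hypot(*(q[:2]-[.6006,.0924]));print(q,d)
if d<.009: print(robot.job_done())
E
```

```text
[0.5987094  0.08985292 0.125     ] 0.003172061491454099
the job is handed in; nothing more can be done
None
```

I turned the carousel the shorter way (counter-clockwise, about 168°) until the cup was under the ring. The tall jar now stands on the cup's floor, released and about 3 mm from the ring's centre, and I handed the job in just after 35 s; the verdict was not shown.

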